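# Take the slope of a tilting table with a digital angle gauge

### The job

Zero the digital angle gauge where it stands on the bench by pressing the red button on its top right down, then pick it up and hold its base flat against the slotted face of the tilting table, well on the face and with the gauge's long side pointing straight up the slope, so that its slope can be read. Keep the gauge lightly but firmly pressed flush there and finish while still holding it: do not put it down or let go. Do not shift the tilting table, and leave the other things on the bench alone.

Things in the scene. Friction and masses are not known exactly. Their poses are not given: they have to be found in the camera images.
- gauge: digital angle gauge standing on the bench: black plastic block, aluminium base, yellow line just above it, 80 long (x) x 28 wide (y) x 50 high (z), about 0.16 kg, flat base, flat plain sides to pinch; on its top a green display (+x end) and a red zero button (-x end). Origin: centre of its underside. It reads the slope along its x axis, either way round
- zero (a joint): travel of the gauge's red zero button (12 across, standing 4.5 above the gauge's top): 0 = out, 0.003 m = right down; zeroes at 0.002 m; spring, takes about 4 N, comes back by itself
- zero_top (a point): centre of the top of the red zero button, 26 from the gauge's middle towards its -x end, 54.5 above the gauge's underside when out; it is pressed straight down
- tilt_table: grey cast base of the tilting table, bolted to the bench, 210 (x) x 130, with an upright quadrant (arc) and a black lock knob at either side (208 over the knobs, arcs up to 97 high); its +x points horizontally uphill. Origin: centre of its underside
- leaf: hinged aluminium leaf of the tilting table, stiffly locked at a slope of 11 to 30 degrees (does not yield to 35 N): 180 (x, up the slope) x 150 (y), 10 wide slots along x 32 either side of the middle. Origin: on the level hinge axis, 5 in from its lower edge and 20 below the plane of the face; x up the slope, y along the hinge, z out of the face
- face_centre (a point): centre of the leaf's upper face, in the plane of the face; same axes as the leaf: x straight up the slope, y level, z square out of the face. The face reaches 90 either way along x and 75 along y
- stapler: grey plastic desk stapler with a press button on its arm, 150 x 40 x 62; bystander, leave alone; origin: centre of its underside
- tape_gun: orange tape gun lying on its side with a roll of tape, about 200 x 150 x 58; bystander, leave alone; origin: on its underside near the roll
- rasp: steel wood rasp with a wooden handle, 315 long (blade 153 ahead of the origin along +x, handle 160 behind), 27 wide, 20 high; bystander, leave alone; origin: on its underside
- wedge_a: yellow plastic wedge, 110 x 42, 4 high at the toe, 32 at the heel (+x); bystander, leave alone; origin: centre of its underside
- wedge_b: a second wedge like wedge_a; bystander, leave alone
- mug: blue enamel mug, 84 across, 82 high, handle at its +y side; bystander, leave alone; origin: centre of its underside
- dish: round stainless steel magnetic parts dish with three screws in it, 108 across, 35 high; bystander, leave alone; origin: centre of its underside
Things that resemble listed ones, but are neither listed nor needed, are in the scene too. Several things look just like the gauge: the one meant starts farthest to the robot's right.

How it is judged:
By the outcome, as a careful person would: the job done as asked, in the order asked, and still so for the second after the job is handed in, while the arm keeps its last pose, push and grip.
It also fails if it takes over 54 s, if anything falls off the work surface, if the arm or the gripper's body presses on something with over 40 N, if the wrist force passes 120 N, or if a joint passes its speed limit or range.

### The arm

A 6-joint arm with a two-finger parallel gripper is mounted at the origin on the work surface. World frame = base frame: x ahead of the robot, y to its left, z up, the work surface at z = 0. Lengths are in m, angles in rad, forces in N, time in s.
With the tool pointing down it reaches from about 0.25 to 0.775 m from the base axis. Payload 4 kg.
Tool frame: the origin (TCP) lies midway between the tips of the shut fingers; the grasp point (between the pads) lies 19 mm behind it; z points along the fingers, y is the line along which they close (so a half turn about z gives the same grasp; the last joint's range is limited). The gripper opens to 85 mm and grips with 20 to 120 N. Pads are 22 mm wide; open, the fingers measure 114 mm over their backs; the gripper's body (76 mm by 85 mm) begins 54 mm behind the grasp point. The pads swing forward as they close: fully open they stand 13 mm farther back than shut.
Start: joints at [1.013, 0.087, 1.371, -0, 1.684, -0.103], TCP at [0.242, 0.494, 0.231] pointing down, gripper open.
Joint ranges: [-3.1, 3.1], [-0.76, 2.03], [0.27, 2.55], [-1.08, 4.22], [0.17, 2.65], [-2.57, 2.57]. Speed limits (rad/s): [2.79, 2.79, 3.14, 3.14, 3.14, 3.14].

### API

Orientations are given as a 3x3 rotation matrix whose columns are the frame's x, y, z axes.
In Python, from bench import env, optics gives the robot as it stands.
- The arm moves only by the tool carry_out, never from a script. Its arguments are lists of equal length, an entry for each row: "slide": the shift along the tool's x, y, z in cm, a list of three; "turn": the turn about the tool's z in degrees; "jaw": the finger opening in cm, from 0 to 8.54. A call has 1 to 5 rows; each row shifts and turns the commanded pose from where the row before left it, along the tool's axes as they then stand; what a row does not reach is not made up. A row lasts 1/10 s, in which the tool goes at most 50 mm and 8.59 degrees, less where a joint would pass 70% of its speed; a pose out of reach is approached as far as the arm can. A call is refused whole if a number of a shift passes 5 or a number of a turn 8.59, either way. A call with a gripper value outside its range is refused whole. The fingers move at their own pace and stop on an object; "force" is the grip in N (left out, the last holds). Time passes only in rows, so rows that do not move let the fingers close. It gives the time, the measured TCP pose, the force, the opening and the grip force at its end, in the units of the state.
- env.get_state(): the state, without advancing time (a new reading comes with each control period).
- optics.get_image(name): name is "side" or "top"; returns a dict with "img" (400x640x3 uint8, blue, green, red), "fx", "fy", "cx", "cy" (pixels), "k1" (the pictures are not rectified: a ray, as slopes to the right and down, at radius r is drawn at 1 + k1 r^2 times it, then the intrinsics apply), "cam_to_world" (4x4, takes a point from camera to world coordinates). Camera axes: x right, y down, z forward; pixel columns grow to the right and rows downward; lengths in m; the calibration is good to about 2 mm. A picture is of the moment at which its call begins. There is no depth.
- env.sign_off(): hands the job in; it is judged then, once.
The state is a dict: "time_s": time; "joints": joint angles; "dq": joint speeds; "effort": joint torques, N m; "ee_pos": TCP position; "eef_rot": TCP orientation; "force": force on the tool from outside, world axes, zero at the start; "wrist_torque": the same for the moment, N m; "opening": finger opening in m; "grasp_force": force on a finger pad.
Only numpy, scipy, OpenCV 4.12 (cv2) and the standard library are available. Lean on these libraries where they do the work, as an engineer would, in place of code of your own. Each camera call takes 0.05 s, during which the arm holds its last target. There are 200 camera calls.

## Working session

There is one attempt and no reset: what is moved stays moved. The work goes in short steps, Python scripts to look and compute and a tool call to move; the robot and the scene stay as the last step left them, time stands still between calls to the robot, and variables do not carry over. Pictures are saved under pics/ and viewed, at most 10 in all, crops included, and the job is handed in when it is done.

Besides the shell and the picture viewer there is one more tool, called as a command line: name --pt "numbers of a row" for each row, then --argument value for the rest. carry_out: Moves the arm, as the interface text tells. Its arguments: {"type":"object","properties":{"slide":{"type":"array","items":{"type":"array","items":{"type":"number"}}},"turn":{"type":"array","items":{"type":"number"}},"jaw":{"type":"array","items":{"type":"number"}},"force":{"type":"number"}},"required":["slide","turn","jaw"]}

```bash
ls; mkdir -p pics
python3 - <<'E'
from bench import env, optics
import cv2,numpy as np
for n in("side","top"):
    d=optics.get_image(n); cv2.imwrite(f"pics/{n}0.png",d["img"]); print(n,d["fx"],d["fy"],d["cx"],d["cy"],d["k1"]);print(np.round(d["cam_to_world"],3))
s=env.get_state();print(s)
E
```

```text
pics
side 400.47775121720133 400.47775121720133 312.3933320980723 195.975908885199 -0.07074909339259425
[[ 0.852 -0.403  0.333  0.172]
 [-0.523 -0.647  0.554 -0.68 ]
 [-0.008 -0.647 -0.763  0.919]
 [ 0.     0.     0.     1.   ]]
top 434.1099530752644 434.1099530752644 322.81540759125716 198.33795946037466 -0.027069577270735938
[[ 0.005 -0.991  0.132  0.322]
 [-1.    -0.002  0.02  -0.061]
 [-0.02  -0.132 -0.991  1.652]
 [ 0.     0.     0.     1.   ]]
{'time_s': 0.1, 'joints': array([ 1.01290450e+00,  8.79100015e-02,  1.37212300e+00, -4.27230364e-07,
        1.68360368e+00, -1.03114467e-01]), 'dq': array([ 0.00046566, -0.00067031, -0.00414132, -0.00033143, -0.00022295,
        0.00232599]), 'effort': array([ 2.45546282e-03, -3.53014934e+01, -3.14218032e+01,  1.91451505e-05,
        7.91909377e-03,  2.84492830e-05]), 'ee_pos': array([0.24136495, 0.49370597, 0.23023029]), 'eef_rot': array([[-8.98358712e-01,  4.39261260e-01, -1.08174590e-03],
       [ 4.39262542e-01,  8.98357062e-01, -1.73432295e-03],
       [ 2.09973188e-04, -2.03321458e-03, -9.99997911e-01]]), 'force': array([-0.33666864, -0.16491754, -0.9442919 ]), 'wrist_torque': array([ 0.03850469,  0.00518469, -0.05515571]), 'grasp_force': 0.0, 'opening': 0.08521010839473507}
```

View pics/side0.png

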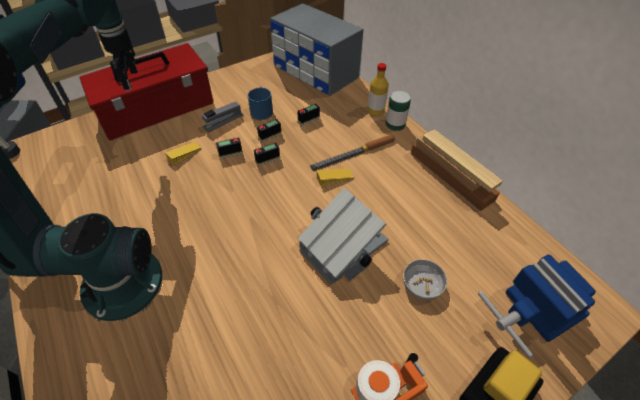

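View pics/top0.png

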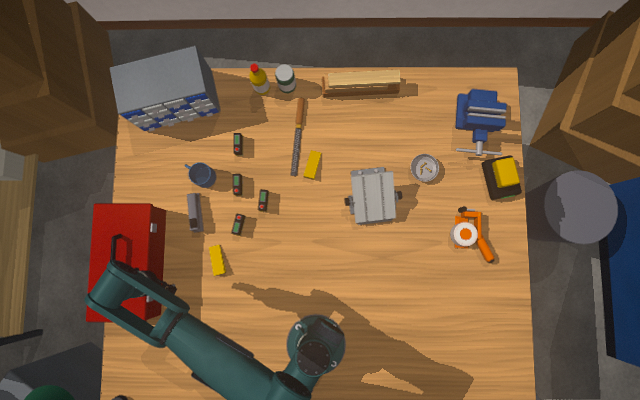

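Side view: the robot is on the left. There are four gauge-like blocks at side (229,147), (269,129), (266,153) and (308,113). The tilt table is at (343,235). 
Top view: the same blocks are at (237,143), (237,184), (263,200) and (238,224), and the table is at (373,195). The robot's right is -y, which is image right here, so the one meant is at top (263,200), the largest column. I'll confirm that with an enlarged crop and measured y values.

```bash
cat > h.py <<'E'
import cv2,numpy as np
from bench import env,optics
def undist(d,uv):
    K=np.array([[d["fx"],0,d["cx"]],[0,d["fy"],d["cy"]],[0,0,1]])
    return cv2.undistortPoints(np.array(uv,float).reshape(-1,1,2),K,np.array([d["k1"],0,0,0,0.]))[:,0]
def rays(d,uv):
    T=d["cam_to_world"]; n=undist(d,uv)
    v=np.c_[n,np.ones(len(n))]@T[:3,:3].T
    return T[:3,3],v/np.linalg.norm(v,axis=1)[:,None]
def onz(d,uv,z):
    o,v=rays(d,uv); return o+v*((z-o[2])/v[:,2])[:,None]
def tri(d1,u1,d2,u2):
    o1,v1=rays(d1,[u1]);o2,v2=rays(d2,[u2]);A=np.c_[v1[0],-v2[0]]
    t=np.linalg.lstsq(A,o2-o1,rcond=None)[0];p=o1+t[0]*v1[0];q=o2+t[1]*v2[0]
    return (p+q)/2,np.linalg.norm(p-q)
def proj(d,P):
    T=np.linalg.inv(d["cam_to_world"]);P=np.atleast_2d(P)@T[:3,:3].T+T[:3,3]
    n=P[:,:2]/P[:,2:];n=n*(1+d["k1"]*(n**2).sum(1))[:,None]
    return n*d["fx"]+[d["cx"],d["cy"]]
def blobs(img,lo,hi,box,amin=4):
    h=cv2.cvtColor(img,cv2.COLOR_BGR2HSV);m=cv2.inRange(h,lo,hi)
    if lo[0]<6: m|=cv2.inRange(h,(170,lo[1],lo[2]),(180,255,255))
    x0,y0,x1,y1=box;k=np.zeros_like(m);k[y0:y1,x0:x1]=m[y0:y1,x0:x1]
    n,_,st,c=cv2.connectedComponentsWithStats(k)
    return [(c[i].round(1),st[i,4]) for i in range(1,n) if st[i,4]>=amin]
E
python3 - <<'E'
from h import *
S=optics.get_image("side");T=optics.get_image("top")
for n,d,b in(("side",S,(205,95,330,170)),("top",T,(222,125,280,240))):
    for nm,lo,hi in(("red",(0,140,90),(5,255,255)),("green",(40,60,60),(90,255,255))):
        for c,a in blobs(d["img"],lo,hi,b): print(n,nm,c,a,onz(d,[c],.0545 if nm=="red" else .050).round(4)[0])
for n,d in(("side",S),("top",T)):
    h=cv2.cvtColor(d["img"],cv2.COLOR_BGR2HSV)
    x0,y0,x1,y1=(290,180,395,290) if n=="side" else (335,155,410,235)
    m=np.zeros(h.shape[:2],np.uint8);m[y0:y1,x0:x1]=cv2.inRange(h,(0,0,120),(180,50,255))[y0:y1,x0:x1]
    m=cv2.morphologyEx(m,cv2.MORPH_CLOSE,np.ones((7,7)))
    c=max(cv2.findContours(m,0,2)[0],key=cv2.contourArea);print(n,cv2.contourArea(c),cv2.boxPoints(cv2.minAreaRect(c)).round(1).tolist(),cv2.approxPolyDP(c,5,True)[:,0].tolist())
a=cv2.resize(S["img"][95:170,215:325],None,fx=3.5,fy=3.5,interpolation=2)
b=cv2.resize(T["img"][125:240,215:290],None,fx=3.5,fy=3.5,interpolation=2)
e=cv2.resize(S["img"][180:295,290:395],None,fx=3,fy=3,interpolation=2)
f=cv2.resize(T["img"][155:237,335:412],None,fx=4,fy=4,interpolation=2)
o=np.zeros((600,800,3),np.uint8)
o[0:a.shape[0],0:a.shape[1]]=a;o[0:b.shape[0],400:400+b.shape[1]]=b[:,:400]
o[265:265+335,0:e.shape[1]]=e[:335];g=f[:190];
o2=np.zeros((600,800,3),np.uint8);o2[:]=o
r=600-405;o2[405:600,320:320+f.shape[1]]=0
f=cv2.resize(T["img"][155:237,335:412],None,fx=2.35,fy=2.35,interpolation=2)[:195];o2[405:405+f.shape[0],400:400+f.shape[1]]=f
cv2.imwrite("pics/c1.png",o2)
E
```

```text
side red [302.1 110.1] 8 [0.7242 0.2997 0.0545]
side red [261.6 126.5] 11 [0.5652 0.296  0.0545]
side red [235.4 139.6] 10 [0.4637 0.283  0.0545]
side red [258.1 149.9] 8 [0.5044 0.1999 0.0545]
side green [311.1 107.3] 28 [0.762  0.3016 0.05  ]
side green [271.3 123.1] 27 [0.603  0.2994 0.05  ]
side green [224.2 142.7] 24 [0.4282 0.2938 0.05  ]
side green [269.4 146.9] 32 [0.543  0.1978 0.05  ]
top red [236.3 148.9] 9 [0.723  0.3005 0.0545]
top red [235.8 190.1] 10 [0.565  0.2973 0.0545]
top red [261.3 206.1] 9 [0.505  0.2    0.0545]
top red [238.5 217. ] 8 [0.4641 0.284  0.0545]
top green [236.3 139.1] 27 [0.7624 0.3028 0.05  ]
top green [235.7 180.5] 33 [0.6022 0.2998 0.05  ]
top green [262.3 196.1] 32 [0.5432 0.1979 0.05  ]
top green [235.7 227.1] 36 [0.4268 0.2943 0.05  ]
side 3882.0 [[295.5, 236.5], [346.5, 185.5], [392.5, 231.5], [341.5, 282.5]] [[344, 188], [299, 236], [335, 276], [362, 247], [386, 238], [384, 223]]
top 2065.0 [[346.20001220703125, 170.3000030517578], [391.3999938964844, 166.0], [396.6000061035156, 220.39999389648438], [351.3999938964844, 224.6999969482422]] [[391, 171], [351, 171], [350, 210], [359, 224], [394, 217]]
```

View pics/c1.png

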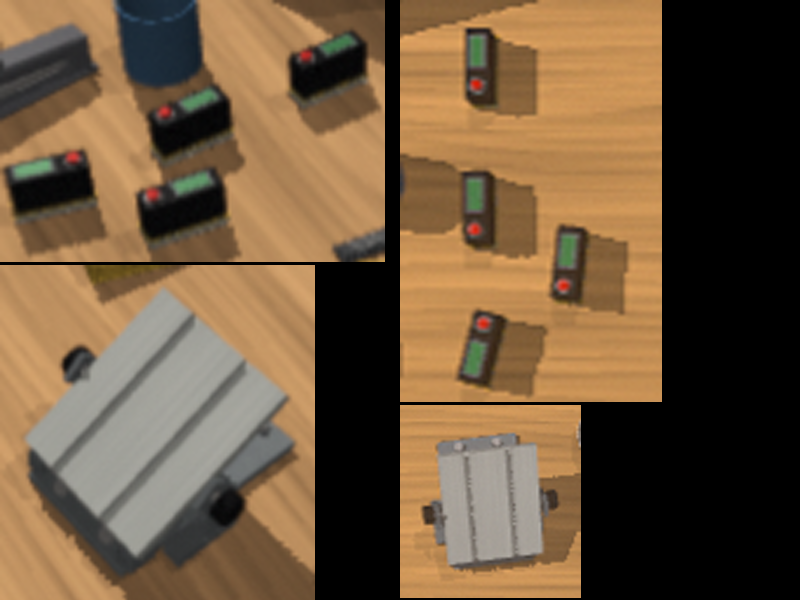

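The crop confirms it: the target gauge is at side (266,153) and top (263,200). Its y is about 0.199 against 0.28–0.30 for the other three, and the red and green points agree between views to about 1 mm. The leaf corners are near side (345,188), (386,225), (336,277), (299,238) and top (351,177), (392,173), (395,218), (356,223). Next I'll fit the leaf pose from those corners.

Run:
```python
from h import *
from scipy.optimize import least_squares
S=optics.get_image("side");T=optics.get_image("top")
cs=np.float32([[345,188.3],[386,225],[335.7,277.3],[299.3,238.3]]);ct=np.float32([[351.2,177.1],[391.8,172.9],[395.4,218],[356.3,223.1]])
sub=lambda d,c:cv2.cornerSubPix(cv2.cvtColor(d["img"],6),c.reshape(-1,1,2).copy(),(3,3),(-1,-1),(3,50,.01))[:,0]
for nm,a,b in(("hand",cs,ct),("sub",sub(S,cs),sub(T,ct))):
    print(nm,a.round(1).tolist(),b.round(1).tolist())
    P=[]
    for u,v in zip(a,b):
        p,g=tri(S,u,T,v);P.append(p);print(p.round(4),round(g,4))
    P=np.array(P);print("lens",[round(float(np.linalg.norm(P[i]-P[i-1])),4) for i in range(4)],"ctr",P.mean(0).round(4))
    # corners: far-left, far-right, near-right, near-left in (x up or down), +X far
    def mod(q):
        c,s=np.cos(q[3]),np.sin(q[3]);X=np.array([c*np.cos(q[4]),s*np.cos(q[4]),np.sin(q[4])]);Y=np.array([-s,c,0])
        return np.array([q[:3]+i*.09*X+j*.075*Y for i,j in((1,1),(1,-1),(-1,-1),(-1,1))])
    f=lambda q:np.r_[(proj(S,mod(q))-a).ravel(),(proj(T,mod(q))-b).ravel()]
    r=least_squares(f,np.r_[P.mean(0),0,0],loss="soft_l1",x_scale=[.1,.1,.1,.3,.3]);print(r.x[:3].round(4),np.degrees(r.x[3:]).round(2),f(r.x).round(1))
```

```text
hand [[345.0, 188.3000030517578], [386.0, 225.0], [335.70001220703125, 277.29998779296875], [299.29998779296875, 238.3000030517578]] [[351.20001220703125, 177.10000610351562], [391.79998779296875, 172.89999389648438], [395.3999938964844, 218.0], [356.29998779296875, 223.10000610351562]]
[ 0.6016 -0.131   0.1317] 0.0019
[ 0.6203 -0.2774  0.1252] 0.0065
[ 0.4643 -0.298   0.0462] 0.0029
[ 0.4455 -0.1533  0.0488] 0.0042
lens [0.1782, 0.1477, 0.176, 0.1459] ctr [ 0.5329 -0.2149  0.088 ]
[ 0.5337 -0.2147  0.0869] [ 7.1  28.65] [-0.1  0.2 -0.2 -0.6 -0.3  0.9 -1.2  0.3 -0.  -0.5  1.2 -1.3  0.3 -0.4
 -0.8 -0.6]
sub [[345.0, 188.3000030517578], [386.20001220703125, 222.6999969482422], [334.79998779296875, 277.0], [299.6000061035156, 240.39999389648438]] [[351.8999938964844, 176.5], [392.29998779296875, 171.6999969482422], [394.29998779296875, 218.39999389648438], [355.6000061035156, 223.1999969482422]]
[ 0.6022 -0.1326  0.1334] 0.0012
[ 0.6216 -0.2771  0.1338] 0.0034
[ 0.4636 -0.2946  0.043 ] 0.0039
[ 0.4465 -0.1516  0.036 ] 0.005
lens [0.1846, 0.1458, 0.183, 0.1442] ctr [ 0.5335 -0.214   0.0865]
[ 0.534  -0.214   0.0875] [ 7.13 28.85] [-0.2 -0.2 -0.5  1.2  0.6  0.8 -1.5 -2.1 -0.9  0.1  0.5 -0.3  1.2 -0.9
 -0.2 -0.8]
```

carry_out --pt "-3 -2 0" --pt "-4 -3 0" --pt "-4 -3 0" --pt "-4 -3 0" --pt "-4 -3 0" --turn '[0,0,0,0,0]' --jaw '[0,0,0,0,0]'

```text
time_s: 0.8
ee_pos: [0.3512, 0.2832, 0.2314]
eef_rot: [[-0.899, 0.439, 0.001], [0.439, 0.899, 0.0], [-0.001, 0.001, -1.0]]
force: [0.7, 0.3, 0.3]
opening: 0.0121
grasp_force: 0.0
```

Leaf fit: face centre (0.534, -0.214, 0.087), uphill at yaw +7.1°, slope about 28.7°. Edge lengths come out near 180 and 148, so it is consistent with the given size.

carry_out --pt "-4.4 -0.2 0" --pt "-4.4 -0.2 0" --pt "-4.4 -0.2 0" --pt "-4.3 -0.1 0" --pt "0 0 4" --turn '[0,0,0,0,-7.7]' --jaw '[0,0,0,0,0]'

```text
time_s: 1.3
ee_pos: [0.5125, 0.1997, 0.1968]
eef_rot: [[-0.948, 0.317, 0.015], [0.317, 0.948, 0.002], [-0.013, 0.007, -1.0]]
force: [0.9, -0.2, 0.8]
opening: 0.0001
grasp_force: 0.0
```

carry_out --pt "0 0 4" --pt "0 0 4" --pt "0 0 2" --pt "0 0 0" --pt "0 0 0" --turn '[-7.7,-7.6,0,0,0]' --jaw '[0,0,0,0,0]'

```text
time_s: 1.8
ee_pos: [0.5052, 0.2018, 0.0918]
eef_rot: [[-0.999, 0.054, 0.0], [0.054, 0.999, 0.0], [-0.0, 0.0, -1.0]]
force: [-0.1, 0.4, 0.9]
opening: -0.0
grasp_force: 0.0
```

carry_out --pt "0 -0.2 1.5" --pt "0 0 1.5" --pt "0 0 0" --pt "0 0 0" --turn '[0,0,0,0]' --jaw '[0,0,0,0]'

```text
time_s: 2.2
ee_pos: [0.5051, 0.1999, 0.0619]
eef_rot: [[-0.999, 0.053, 0.001], [0.053, 0.999, 0.0], [-0.001, 0.0, -1.0]]
force: [-0.5, -0.3, 0.1]
opening: -0.0001
grasp_force: 0.0
```

Run:
```python
from h import *
S=optics.get_image("side");T=optics.get_image("top")
s=env.get_state();print(s["ee_pos"].round(4),s["force"].round(1),proj(S,s["ee_pos"]).round(1),proj(T,s["ee_pos"]).round(1))
for nm,lo,hi in(("red",(0,140,90),(5,255,255)),("green",(40,60,60),(90,255,255))): print(nm,blobs(S["img"],lo,hi,(240,135,295,170),2))
a=cv2.resize(S["img"][110:180,220:310],None,fx=6,fy=6,interpolation=2);b=cv2.resize(T["img"][170:240,235:280],None,fx=5,fy=5,interpolation=2)
o=np.zeros((420,800,3),np.uint8);o[:420,:540]=a;o[:350,550:775]=b;cv2.imwrite("pics/c2.png",o)
```

```text
[0.5055 0.2    0.0624] [ 0.1 -0.8  0.4] [[258.1 147.9]] [[261.  205.7]]
red []
green [(array([269.4, 146.9]), np.int32(32))]
```

View pics/c2.png

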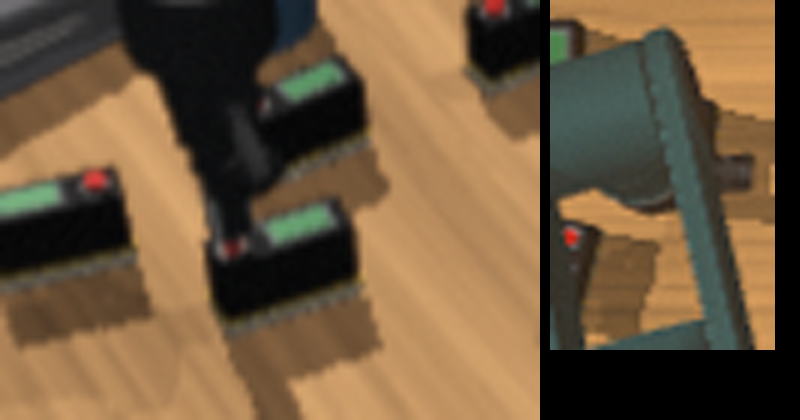

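The shut fingertips stand just above the red button, at crop (232,245), on the target gauge. Pressing in small steps.

carry_out --pt "0 0 0.5" --pt "0 0 0.3" --pt "0 0 0.2" --pt "0 0 0" --pt "0 0 0" --turn '[0,0,0,0,0]' --jaw '[0,0,0,0,0]'

```text
time_s: 2.8
ee_pos: [0.5052, 0.1999, 0.0519]
eef_rot: [[-0.999, 0.053, 0.001], [0.053, 0.999, 0.0], [-0.001, 0.0, -1.0]]
force: [-0.1, 1.0, 3.9]
opening: -0.0001
grasp_force: 1.6
```

carry_out --pt "0 0 0.1" --pt "0 0 0" --pt "0 0 0" --turn '[0,0,0]' --jaw '[0,0,0]'

```text
time_s: 3.1
ee_pos: [0.5052, 0.1999, 0.0515]
eef_rot: [[-0.999, 0.053, 0.001], [0.053, 0.999, 0.0], [-0.001, 0.001, -1.0]]
force: [-1.0, 0.1, 7.2]
opening: 0.0
grasp_force: 3.3
```

carry_out --pt "0 0 0.1" --pt "0 0 0" --pt "0 0 0" --turn '[0,0,0]' --jaw '[0,0,0]'

```text
time_s: 3.4
ee_pos: [0.5053, 0.2, 0.0514]
eef_rot: [[-0.999, 0.053, 0.001], [0.053, 0.999, 0.001], [-0.001, 0.001, -1.0]]
force: [-2.5, -0.3, 9.6]
opening: 0.0001
grasp_force: 5.1
```

carry_out --pt "0 0 -2" --pt "0 0 -4" --pt "0 0 -2" --pt "0 0 0" --pt "0 0 0" --turn '[0,0,0,0,0]' --jaw '[0,0,0,7,7]'

```text
time_s: 3.9
ee_pos: [0.5045, 0.1996, 0.1286]
eef_rot: [[-0.999, 0.053, -0.001], [0.053, 0.999, -0.0], [0.001, -0.0, -1.0]]
force: [0.1, 0.1, 0.0]
opening: 0.0281
grasp_force: 0.0
```

Run:
```python
from h import *
S=optics.get_image("side")
s=env.get_state();print(s["ee_pos"].round(4),s["force"].round(1),s["opening"])
for nm,lo,hi,z in(("red",(0,140,90),(5,255,255),.0545),("green",(40,60,60),(90,255,255),.05)):
    for c,a in blobs(S["img"],lo,hi,(245,138,295,170),2): print(nm,c,a,onz(S,[c],z).round(4))
```

```text
[0.5038 0.1994 0.1275] [-0.6  0.2 -1.3] 0.035436490707251106
red [258. 150.] 9 [[0.504  0.1997 0.0545]]
green [269.4 146.9] 32 [[0.543  0.1978 0.05  ]]
```

The button was pressed to its stop: the force rose while z stayed put. The gauge hasn't moved. Next I open the jaws and straddle it.

carry_out --pt "-2.6 0 0" --pt "0 0 0" --pt "0 0 3" --pt "0 0 4" --pt "0 0 4" --turn '[0,0,0,0,0]' --jaw '[6,6,6,6,6]'

```text
time_s: 4.45
ee_pos: [0.5296, 0.1981, 0.0168]
eef_rot: [[-0.999, 0.053, -0.002], [0.053, 0.999, -0.0], [0.002, -0.0, -1.0]]
force: [0.6, 0.5, 0.1]
opening: 0.0599
grasp_force: 0.0
```

carry_out --pt "0 0 0.6" --pt "0 0 0" --pt "0 0 0" --turn '[0,0,0]' --jaw '[6,6,6]'

```text
time_s: 4.75
ee_pos: [0.5318, 0.1987, 0.0149]
eef_rot: [[-0.999, 0.053, 0.002], [0.053, 0.999, 0.001], [-0.002, 0.001, -1.0]]
force: [0.7, 0.0, -0.4]
opening: 0.0602
grasp_force: 0.0
```

carry_out --pt "0 0 0.6" --pt "0 0 0" --pt "0 0 0" --pt "0 0 0" --pt "0 0 0" --turn '[0,0,0,0,0]' --jaw '[6,4,2,1.5,1.5]' --force 25

```text
time_s: 5.25
ee_pos: [0.5316, 0.1988, 0.0085]
eef_rot: [[-0.999, 0.053, 0.002], [0.053, 0.999, 0.001], [-0.002, 0.001, -1.0]]
force: [-0.8, 2.0, 4.8]
opening: 0.0278
grasp_force: 25.7
```

carry_out --pt "0 0 0" --pt "0 0 0" --pt "0 0 0" --turn '[0,0,0]' --jaw '[1.5,1.5,1.5]'

```text
time_s: 5.55
ee_pos: [0.5315, 0.1988, 0.0085]
eef_rot: [[-0.999, 0.053, 0.002], [0.053, 0.999, 0.001], [-0.002, 0.001, -1.0]]
force: [-1.3, 2.1, 4.9]
opening: 0.0277
grasp_force: 25.8
```

Gripped at 27.7 mm, which matches the gauge width. Lifting and carrying.

carry_out --pt "0 0 -2" --pt "0 0 -4" --pt "0 0 -4" --pt "0 0 -5" --pt "0 -2 -4" --turn '[0,0,0,0,0]' --jaw '[1.5,1.5,1.5,1.5,1.5]'

```text
time_s: 6.05
ee_pos: [0.5294, 0.1795, 0.1987]
eef_rot: [[-0.999, 0.051, -0.0], [0.051, 0.999, 0.001], [0.0, 0.001, -1.0]]
force: [1.6, -0.8, -2.8]
opening: 0.0279
grasp_force: 25.1
```

carry_out --pt "0 -4 0" --pt "0 -4 0" --pt "0 -4 0" --pt "0 -4 0" --pt "0 -4 0" --turn '[0,0,0,0,0]' --jaw '[1.5,1.5,1.5,1.5,1.5]'

```text
time_s: 6.55
ee_pos: [0.5179, -0.0231, 0.1958]
eef_rot: [[-0.999, 0.053, -0.003], [0.053, 0.999, -0.0], [0.003, -0.0, -1.0]]
force: [0.7, 0.2, -3.0]
opening: 0.028
grasp_force: 25.0
```

carry_out --pt "0 -4 0" --pt "0 -4 0" --pt "0 -4 0" --pt "0 -4 0" --pt "0 -3 0" --turn '[0,0,0,0,0]' --jaw '[1.5,1.5,1.5,1.5,1.5]'

```text
time_s: 7.05
ee_pos: [0.5076, -0.2134, 0.1956]
eef_rot: [[-0.998, 0.055, -0.003], [0.055, 0.998, 0.0], [0.003, 0.0, -1.0]]
force: [0.6, 0.5, -3.0]
opening: 0.0278
grasp_force: 25.1
```

carry_out --pt "0 0 0" --pt "0 0 0" --pt "0 0 0" --pt "0 0 0" --turn '[-5,-5,0,0]' --jaw '[1.5,1.5,1.5,1.5]'

```text
time_s: 7.45
ee_pos: [0.5084, -0.2109, 0.1962]
eef_rot: [[-0.993, -0.119, -0.002], [-0.119, 0.993, 0.001], [0.002, 0.001, -1.0]]
force: [-0.7, -0.1, -2.9]
opening: 0.0278
grasp_force: 25.2
```

carry_out --pt "-2.6 -0.7 0" --pt "0 0 2.5" --pt "0 0 2.5" --pt "0 0 1.8" --pt "0 0 0" --turn '[0,0,0,0,0]' --jaw '[1.5,1.5,1.5,1.5,1.5]'

```text
time_s: 7.95
ee_pos: [0.5333, -0.2134, 0.125]
eef_rot: [[-0.993, -0.12, -0.008], [-0.12, 0.993, 0.004], [0.007, 0.005, -1.0]]
force: [0.1, 0.0, -1.8]
opening: 0.0281
grasp_force: 25.2
```

Run:
```python
from h import *
S=optics.get_image("side");T=optics.get_image("top")
s=env.get_state();print(s["ee_pos"].round(4),s["force"].round(1),s["opening"])
a=cv2.resize(S["img"][170:300,280:410],None,fx=4,fy=4,interpolation=2);b=cv2.resize(T["img"][150:240,330:415],None,fx=3.2,fy=3.2,interpolation=2)
o=np.zeros((520,800,3),np.uint8);o[:520,:520]=a;o[:b.shape[0],525:525+b.shape[1]]=b;cv2.imwrite("pics/c3.png",o)
```

```text
[ 0.5355 -0.2146  0.1292] [-0.2  0.1 -1.9] 0.027898437788310644
```

View pics/c3.png

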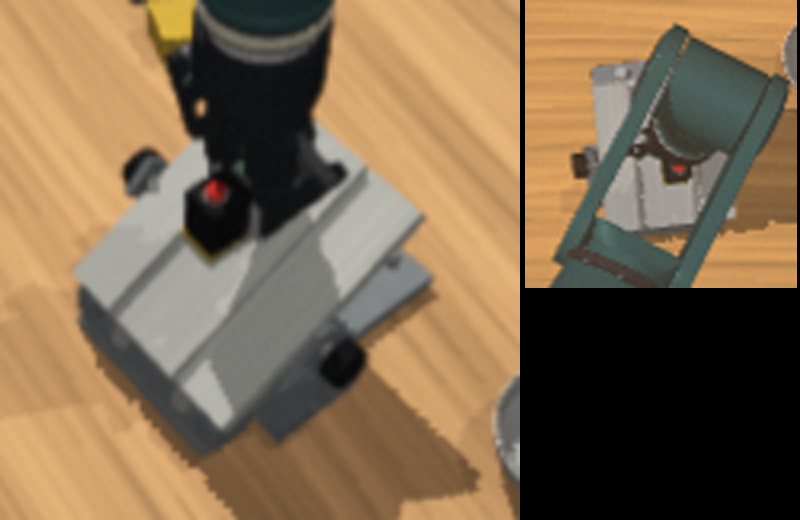

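The gauge is held above the face, button end downhill at crop (215,190), and in line with the slots. Now I lower it to contact and drag it slightly downhill, so it pivots in the pads.

carry_out --pt "0 0 0.6" --pt "0.1 0 0.3" --pt "0.15 0 0.3" --pt "0 0 0" --pt "0 0 0" --turn '[0,0,0,0,0]' --jaw '[1.5,1.5,1.5,1.5,1.5]' --force 20

```text
time_s: 8.55
ee_pos: [0.5341, -0.2159, 0.1196]
eef_rot: [[-0.993, -0.121, 0.004], [-0.121, 0.993, -0.002], [-0.003, -0.002, -1.0]]
force: [-0.7, -0.7, 5.8]
opening: 0.0279
grasp_force: 21.5
```

carry_out --pt "0.2 0 0.2" --pt "0.2 0 0.2" --pt "0 0 0" --turn '[0,0,0]' --jaw '[1.5,1.5,1.5]'

```text
time_s: 8.85
ee_pos: [0.5292, -0.2161, 0.1137]
eef_rot: [[-0.993, -0.121, 0.001], [-0.121, 0.993, -0.001], [-0.001, -0.001, -1.0]]
force: [-0.3, -1.3, 5.3]
opening: 0.0279
grasp_force: 21.4
```

carry_out --pt "0.1 0 0.25" --pt "0.1 0 0.25" --pt "0.1 0 0.25" --pt "0.1 0 0.25" --pt "0 0 0" --turn '[0,0,0,0,0]' --jaw '[1.5,1.5,1.5,1.5,1.5]'

```text
time_s: 9.35
ee_pos: [0.5248, -0.2162, 0.1025]
eef_rot: [[-0.993, -0.121, -0.001], [-0.121, 0.993, 0.0], [0.001, 0.001, -1.0]]
force: [-0.1, -2.2, 1.7]
opening: 0.0278
grasp_force: 21.1
```

carry_out --pt "0.1 0 0.25" --pt "0.1 0 0.2" --pt "0 0 0" --turn '[0,0,0]' --jaw '[1.5,1.5,1.5]'

```text
time_s: 9.65
ee_pos: [0.5228, -0.2161, 0.0982]
eef_rot: [[-0.993, -0.121, -0.001], [-0.121, 0.993, 0.001], [0.001, 0.001, -1.0]]
force: [0.6, -0.9, 1.9]
opening: 0.0278
grasp_force: 21.1
```

carry_out --pt "0 0 0.2" --pt "0 0 0.1" --pt "0 0 0" --turn '[0,0,0]' --jaw '[1.5,1.5,1.5]'

```text
time_s: 9.95
ee_pos: [0.5226, -0.2161, 0.0957]
eef_rot: [[-0.993, -0.121, -0.002], [-0.121, 0.993, 0.001], [0.001, 0.001, -1.0]]
force: [-2.8, -0.0, 5.7]
opening: 0.0278
grasp_force: 21.4
```

carry_out --pt "0 0 0.2" --pt "0 0 0" --pt "0 0 0" --turn '[0,0,0]' --jaw '[1.5,1.5,1.5]'

```text
time_s: 10.25
ee_pos: [0.5226, -0.2161, 0.0957]
eef_rot: [[-0.993, -0.121, -0.001], [-0.121, 0.993, 0.0], [0.001, 0.0, -1.0]]
force: [-5.8, 0.6, 11.9]
opening: 0.0276
grasp_force: 22.2
```

Run:
```python
from h import *
S=optics.get_image("side");T=optics.get_image("top")
s=env.get_state();print(s["ee_pos"].round(4),s["force"].round(1),s["wrist_torque"].round(2))
for nm,lo,hi in(("red",(0,140,90),(5,255,255)),("green",(40,60,60),(90,255,255)),("yel",(20,120,60),(35,255,255))):
    print(nm,blobs(S["img"],lo,hi,(300,180,390,280),3),blobs(T["img"],lo,hi,(345,165,400,230),3))
a=cv2.resize(S["img"][195:260,310:390],None,fx=7,fy=7,interpolation=2);b=cv2.resize(T["img"][170:230,345:400],None,fx=4,fy=4,interpolation=2)
o=np.zeros((460,800,3),np.uint8);o[:455,:560]=a;o[:240,570:790]=b;cv2.imwrite("pics/c4.png",o)
```

```text
[ 0.5226 -0.2161  0.0957] [-5.5  1.4 12.7] [0.43 0.74 0.03]
red [(array([327.2, 232.6]), np.int32(19))] [(array([377.3, 208.9]), np.int32(9))]
green [(array([335. , 224.5]), np.int32(30))] [(array([358.3, 206. ]), np.int32(3)), (array([395.3, 211.7]), np.int32(9)), (array([348.7, 217. ]), np.int32(3)), (array([388.1, 224.4]), np.int32(27)), (array([363.5, 227.5]), np.int32(6))]
yel [(array([321.3, 182.2]), np.int32(26))] []
```

View pics/c4.png

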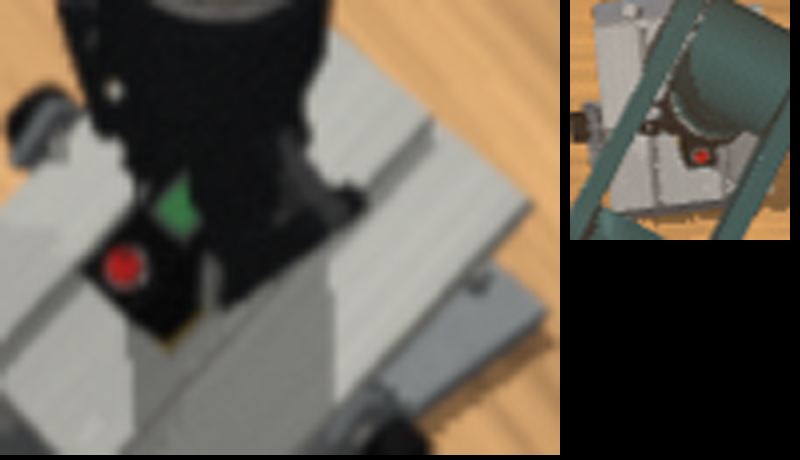

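The gauge is tilted onto the face between the slots, with the button at crop (123,267) pointing downhill. The contact is rigid now: a further 2 mm of command gave +6 N and no motion. I'll trim the push to be square to the face and check the tilt numerically from the button position.

carry_out --pt "-0.1 0 0" --pt "0 0 0" --pt "0 0 0" --pt "0 0 0" --turn '[0,0,0,0]' --jaw '[1.5,1.5,1.5,1.5]'

```text
time_s: 10.75
ee_pos: [0.5226, -0.2161, 0.0956]
eef_rot: [[-0.993, -0.121, -0.003], [-0.121, 0.993, 0.0], [0.003, 0.001, -1.0]]
force: [-8.5, 1.3, 13.6]
opening: 0.028
grasp_force: 22.4
```

Run:
```python
from h import *
S=optics.get_image("side");T=optics.get_image("top")
s=env.get_state();p=s["ee_pos"];print(p.round(4),s["force"].round(1),s["wrist_torque"].round(2))
r=blobs(S["img"],(0,140,90),(5,255,255),(300,180,390,280),3)[0][0];t=blobs(T["img"],(0,140,90),(5,255,255),(345,165,400,230),3)[0][0]
P,g=tri(S,r,T,t);print("red",P.round(4),round(g,4))
a,th=np.radians(7.1),np.radians(28.75);X=np.array([np.cos(a)*np.cos(th),np.sin(a)*np.cos(th),np.sin(th)]);Y=np.array([-np.sin(a),np.cos(a),0]);N=np.cross(X,Y)
C=np.array([.5338,-.2145,.0872]);q=np.array([X,Y,N])@(P-C);print("red in face frame mm (want z~54.5):",(q*1e3).round(1))
for dl in(0,.003,.006):
    A=p+[0,0,.019+dl];v=np.array([np.cos(a),np.sin(a)])@(P-A)[:2],(P-A)[2]
    print(dl,"tilt deg",round(np.degrees(np.arctan2(.027-dl,-.026)-np.arctan2(v[1],v[0])),1),"axis above face mm",round(1e3*N@(A-C),1),"want",27.5+dl*1e3)
```

```text
[ 0.5226 -0.2161  0.0956] [-9.4  2.3 13.1] [0.46 1.12 0.  ]
red [ 0.488  -0.2224  0.127 ] 0.0003
red in face frame mm (want z~54.5): [-21.6  -2.2  57.2]
0 tilt deg -26.7 axis above face mm 29.5 want 27.5
0.003 tilt deg -27.8 axis above face mm 32.1 want 30.5
0.006 tilt deg -28.6 axis above face mm 34.8 want 33.5
```

Run:
```python
from h import *
S=optics.get_image("side");T=optics.get_image("top")
a,th=np.radians(7.1),np.radians(28.75);X=np.array([np.cos(a)*np.cos(th),np.sin(a)*np.cos(th),np.sin(th)]);Y=np.array([-np.sin(a),np.cos(a),0]);N=np.cross(X,Y);C=np.array([.5338,-.2145,.0872])
for n,d in(("side",S),("top",T)):
    im=cv2.imread(f"pics/{n}0.png",0);L=cv2.createLineSegmentDetector().detect(im)[0].reshape(-1,2,2)
    for l in L:
        o,v=rays(d,l);t=((C-o)@N)/(v@N);p=o+v*t[:,None]-C;q=np.c_[p@X,p@Y]*1e3
        D=q[1]-q[0];ln=np.hypot(*D)
        if ln>70 and (abs(q[:,0])<110).all() and (abs(q[:,1])<95).all(): print(n,q.round(0).tolist(),"ang",round((np.degrees(np.arctan2(D[1],D[0]))+90)%180-90,2),round(ln))
F=[]
for i in range(8):
    optics.get_image("side");s=env.get_state();F.append(np.r_[s["force"],s["wrist_torque"]])
print(np.mean(F,0).round(2),np.std(F,0).round(2),s["ee_pos"].round(4))
```

```text
side [[14.0, -70.0], [90.0, -69.0]] ang 0.86 76
side [[-85.0, -22.0], [88.0, -21.0]] ang 0.39 173
side [[-84.0, 42.0], [88.0, 44.0]] ang 0.61 172
side [[80.0, 32.0], [-86.0, 31.0]] ang 0.33 166
side [[85.0, -32.0], [-84.0, -33.0]] ang 0.39 170
top [[-89.0, 74.0], [-89.0, -70.0]] ang 89.73 144
top [[-12.0, 75.0], [-82.0, 77.0]] ang -1.41 70
top [[90.0, -67.0], [93.0, 36.0]] ang 88.64 103
top [[-80.0, -24.0], [86.0, -24.0]] ang -0.05 166
top [[83.0, 29.0], [-79.0, 28.0]] ang 0.45 162
top [[-82.0, 39.0], [85.0, 41.0]] ang 0.42 167
top [[84.0, -35.0], [-77.0, -36.0]] ang 0.24 161
[-9.01  1.16 13.03  0.39  1.09  0.04] [0.36 0.36 0.8  0.03 0.04 0.03] [ 0.5226 -0.2161  0.0956]
```

The slot lines put the leaf yaw at about 7.5°, against 6.95° for the gauge, and suggest the plane is about 2 mm higher than I fitted. That accounts for the small height excess I measured. I'll trim the yaw by 0.5°.

carry_out --pt "0 0 0" --pt "0 0 0" --pt "0 0 0" --pt "0 0 0" --turn '[-0.3,-0.3,0,0]' --jaw '[1.5,1.5,1.5,1.5]'

```text
time_s: 11.75
ee_pos: [0.5226, -0.2164, 0.0956]
eef_rot: [[-0.991, -0.131, -0.003], [-0.131, 0.991, -0.0], [0.003, 0.0, -1.0]]
force: [-7.3, 0.6, 12.8]
opening: 0.0279
grasp_force: 22.5
```

Run:
```python
from h import *
F=[]
for i in range(6):
    T=optics.get_image("top");s=env.get_state();F.append(np.r_[s["force"],s["wrist_torque"]])
print(np.mean(F,0).round(2),s["ee_pos"].round(4),np.degrees(np.arctan2(-s["eef_rot"][1,0],-s["eef_rot"][0,0])).round(2),s["opening"],s["grasp_force"])
S=optics.get_image("side")
r=blobs(S["img"],(0,140,90),(5,255,255),(300,180,390,280),3)[0][0];t=blobs(T["img"],(0,140,90),(5,255,255),(345,165,400,230),3)[0][0]
print(tri(S,r,T,t))
```

```text
[-8.68  0.89 13.14  0.15  1.07 -0.11] [ 0.5226 -0.2164  0.0956] 7.51 0.027563706073350062 22.45749682188034
(array([ 0.48801284, -0.22293243,  0.12771961]), np.float64(0.00032700366482871847))
```

The moment about the slope direction fell from 0.39 to 0.15 N m. Yaw is now 7.5°, in line with the slots, and the push is about 16–17 N, nearly square to the face. Handing in.

```bash
python3 -c "
from bench import env
print(env.sign_off())"
```

```text
the job is handed in; nothing more can be done
None
```

I zeroed the right-most gauge on the bench, then pressed its base onto the table's slotted face with its long side up the slope. I handed the job in at about 12 s with it still gripped and pushed on at about 16 N. That it sits flush is judged from the contact forces and two-view measurements, not from a direct view of the base.

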